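# Hang a label roll in the side-opening hooks of its stand

## Task

Load the label stand: lift the label roll out of its saddle, bring its spindle in sideways through the open mouths of the two hooks, between lip and guard, and lower it so that both ends sit fully home in the throats, then let go and move clear. The hook arms can be set at any height on the column, so feel your way in gently: do not force the spindle against the stand or drop it in, and do not disturb the stapler or the glue stick.

Things in the scene. Friction and masses are not known exactly. Their poses are not given: they have to be found in the camera images.
- label_roll: Rigid roll of white labels, 80 mm diameter, 50 mm wide, 0.25 to 0.5 kg, fixed on a steel spindle along its y axis; origin at the roll's centre. A black collar, 20 mm diameter, 6 mm thick, sits on each flat face. Parked in the saddle with the axis level, 51 mm above the worktop. Grip it from above across the two flat faces (50 mm), near the rim, clear of the collars.
- left_end (a point): Point on the spindle axis at y = +61 mm of the roll, where the spindle will lie in the left hook. The spindle is 10 mm thick and 146 mm long over all; a black end disc, 16 mm diameter, 5 mm thick, has its inner face 68 mm from the roll's centre, and goes outside the hook plate.
- right_end (a point): The same point at y = -61 mm of the roll, for the right hook.
- roll_stand: Fixed stand. Origin on the worktop, straight below the middle of the seated spindle; y axis along the seated spindle, -x out of the hook mouths, toward the robot. Dark base 130 x 120 x 8 mm (x -40 to 90 mm); aluminium column at x = 70 mm, 179 mm high. A grey yoke is clamped on it at a height not reported: the seated axis is 92 to 132 mm above the worktop. The clamp does not give way.
- under_left_hook (a point): Point on the worktop below the seat of the left (+y) hook. The hooks are two upright plates of the yoke, 6 mm thick, at y = +61 and -61 mm (116 mm free between them), joined by a cross bar with its front at x = 50 mm. They are light: a steady push of a few newtons is enough, 25 N breaks them. They are level with each other and do not flex.
- under_right_hook (a point): The same for the right hook. Hook outline, x and height from the seated axis in mm: throat x -6.5 to 6.5, floor -5; lip x -15 to -6.5, rounded top at +9; guard over the mouth from x -16 to the cross bar, underside +23, flat top +40, round nose; back wall x +6.5. So the axis enters 14 to 18 above the seat and stops at x +1.5; a spindle laid on the guards has its axis at +45.
- saddle: Fixed grey saddle, base 90 x 68 x 6 mm, with two black rubber rails along its y axis that the roll lies between; top 18 mm high. Origin at the centre of its underside on the worktop; the parked roll's axis is along the saddle's y axis, 51 mm above the worktop.
- stapler: Loose blue stapler, 38 x 149 x 49 mm, a bystander; origin at the centre of its underside.
- glue_stick: Loose glue stick standing upright, white with a grey cap, 26 x 26 x 88 mm, a bystander; origin at the centre of its underside.

How it is judged (in metres and radians):
On the way:
1. the roll is lifted clear of the saddle (height (world z) of label_roll above 0.07 m and contact force between label_roll and saddle below 0.1 N), for 0.2 s.
At the end, for the whole second after the job is handed in: The roll hangs in the stand, released and at rest: carried by the stand, its centre within 4 mm of the stand's origin in the stand's x and 7 mm in y, 89 to 134.5 mm above the worktop, its axis within 0.045 rad of the stand's y axis (both ends down in the throats) (x of label_roll in the frame of roll_stand between -0.004 and 0.004 m and y of label_roll in the frame of roll_stand between -0.007 and 0.007 m and height (world z) of label_roll between 0.089 and 0.1345 m and angle between the y axis of label_roll and the y axis of roll_stand, either way round below 0.045 rad and contact force between label_roll and roll_stand above 1 N and contact force between label_roll and the fingers below 0.1 N and linear speed of label_roll below 0.02 m/s and angular speed of label_roll below 0.3 rad/s); the robot touches nothing.
It fails at once if the spindle or roll is forced against the stand (more than 25 N) (contact force between label_roll and roll_stand above 25 N).
It fails at once if the roll is dropped on the worktop (height (world z) of label_roll below 0.044 m).
It fails at once if the roll is let go where it can still fall (over 0.3 m/s, out of the fingers) (contact force between label_roll and the fingers below 0.1 N and linear speed of label_roll above 0.3 m/s).
It fails at once if the stapler or the glue stick is moved by more than 20 mm (distance of any of stapler, glue_stick from where it was at the start of the episode above 0.02 m).
It also fails if it takes over 66 s, if anything falls off the work surface, if the arm or the gripper's body presses on something with over 40 N, if the wrist force passes 120 N, or if a joint passes its speed limit or range.

## Robot

A 6-joint arm with a two-finger parallel gripper is mounted at the origin on a cart in front of the work surface, level with it; the furniture and walls round the work are solid. World frame = base frame: x ahead of the robot, y to its left, z up, the work surface at z = 0. Lengths are in mm, angles in rad, forces in N, time in s.
With the tool pointing down it reaches from about 225 to 725 mm from the base axis. Payload 3.1 kg.
Tool frame: the origin (TCP) lies at the very end of the fingers, on their centre line; the grasp point (between the pads) lies 19 mm behind it; z points along the fingers, y is the line along which they close (so a half turn about z gives the same grasp; the last joint's range is limited). The gripper opens to 85 mm and grips with 20 to 120 N. Pads are 22 mm wide; open, the fingers measure 114 mm over their backs; the gripper's body (76 mm by 85 mm) begins 54 mm behind the grasp point. The pads swing forward as they close: fully open they stand 13 mm farther back than shut.
Start: joints at [-1.233, 0.048, 0.099, 1.622, 0, 1.443], TCP at [235.782, -469.067, 231.312] pointing down, gripper open.
Joint ranges: [-2.91, 2.91], [-0.99, 1.94], [-1.21, 1.42], [-2.12, 2.29], [-1.49, 1.47], [-3.14, 3.14]. Speed limits (rad/s): [2.79, 2.79, 3.14, 3.14, 3.14, 3.14].

## Interface

Orientations are given as a unit quaternion [x, y, z, w].
In Python, from cell import * gives the robot as it stands. The module is installed in compiled form; this text tells all that it offers.
- The arm moves only by the tool jog_arm, never from a script. Its argument "motion" is a list of rows, each a list of 2 entries, a list of its own where there are three numbers: the shift along the tool's x, y, z each as a share of 0.025 m, from -1 to 1, then the turn about the tool's z as a share of 5 degrees, from -1 to 1. A call has 1 to 20 rows; each row shifts and turns the commanded pose from where the row before left it, along the tool's axes as they then stand; what a row does not reach is not made up. A row lasts 1/8 s, in which the tool goes at most 62.5 mm and 10.7 degrees, less where a joint would pass 70% of its speed; a pose out of reach is approached as far as the arm can. A call with a number of a shift or a turn outside -1 to 1 is refused whole. A call with a gripper value outside its range is refused whole. "gripper" is the gripper's target within -1 to 1 (fully open at 1, half-way at 0, shut at -1), set as the call begins (left out, the last holds). The fingers move at their own pace and stop on an object; "force" is the grip in N (left out, the last holds). Time passes only in rows, so rows that do not move let the fingers close. It gives the time, the measured TCP pose, the force, the opening and the grip force at its end, in the units of the state.
- sense(): the state, without advancing time (a new reading comes with each control period).
- read_camera(name): name is "side" or "top"; returns the picture (420x560x3 uint8, blue, green, red); there is no depth.
- calibration(name): a dict with "intrinsics" (3x3 intrinsics, pixels), "cam_to_world" (4x4, takes a point from camera to world coordinates). Camera axes: x right, y up, looking along -z (the intrinsics and any distortion apply to the point x, -y, -z); pixel columns grow to the right and rows downward; lengths in mm; the calibration is good to about 2 mm. A picture is of the moment at which its call begins. calibration takes no time and is no camera call.
- close_job(): hands the job in; it is judged then, once.
The state is a dict: "t": time; "qpos": joint angles; "joint_vel": joint speeds; "effort": joint torques, N m; "eef_pos": TCP position; "tool_rot": TCP orientation; "wrist_force": force on the tool from outside, world axes, zero at the start; "wrist_torque": the same for the moment, N m; "width": finger opening in mm; "grasp_force": force on a finger pad.
Only numpy, scipy, OpenCV 4.12 (cv2) and the standard library are available. Lean on these libraries where they do the work, as an engineer would, in place of code of your own. Each camera call takes 0.05 s, during which the arm holds its last target. There are 200 camera calls.

## Working session

There is one attempt and no reset: what is moved stays moved. The work goes in short steps, Python scripts to look and compute and a tool call to move; the robot and the scene stay as the last step left them, time stands still between calls to the robot, and variables do not carry over. Pictures are saved under pics/ and viewed, at most 10 in all, crops included, and the job is handed in when it is done.

Besides the shell and the picture viewer there is one more tool, called after "Request:" as name(argument=value, ...), one argument or row to a line, values as JSON. jog_arm: Moves the arm, as the interface text tells. Shift numbers are shares of 0.025 m and turn numbers shares of 5 degrees, none past 1 either way. Its arguments: {"type":"object","properties":{"motion":{"type":"array","items":{"type":"array"}},"gripper":{"type":"number"},"force":{"type":"number"}},"required":["motion"]}

```bash
mkdir -p pics; python3 - <<'E'
from cell import *
import cv2
for n in("side","top"):
    cv2.imwrite(f"pics/{n}0.png",read_camera(n)); c=calibration(n); print(n,c["intrinsics"],c["cam_to_world"],[k for k in c])
s=sense();print(s["t"],s["eef_pos"],s["tool_rot"],s["width"],s["wrist_force"])
E
```

```text
side [[386.11341529   0.         276.61460444]
 [  0.         386.11341529 202.76811859]
 [  0.           0.           1.        ]] [[-8.75588166e-01  2.75833584e-01 -3.96561720e-01  1.28493256e+02]
 [-4.83005367e-01 -4.87761327e-01  7.27182716e-01  7.17331379e+02]
 [ 7.15394414e-03  8.28254020e-01  5.60307147e-01  6.78576014e+02]
 [ 0.00000000e+00  0.00000000e+00  0.00000000e+00  1.00000000e+00]] ['intrinsics', 'cam_to_world']
top [[394.4801639   0.        271.6968595]
 [  0.        394.4801639 207.9097391]
 [  0.          0.          1.       ]] [[-1.33792986e-02  9.99182026e-01 -3.81611503e-02  4.94098616e+02]
 [-9.99516071e-01 -1.44361248e-02 -2.75540032e-02 -7.16033768e+01]
 [-2.80823639e-02  3.77740298e-02  9.98891638e-01  9.89869547e+02]
 [ 0.00000000e+00  0.00000000e+00  0.00000000e+00  1.00000000e+00]] ['intrinsics', 'cam_to_world']
0.1 [ 235.61165502 -468.55342928  230.23275002] [ 9.72999979e-01  2.30802789e-01 -9.63008606e-05 -1.05061739e-03] 85.37314247025574 [-0.22838622 -0.02094769 -0.46978616]
```

View pics/side0.png

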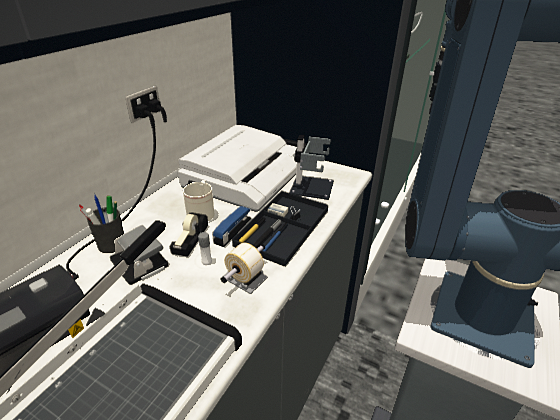

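View pics/top0.png

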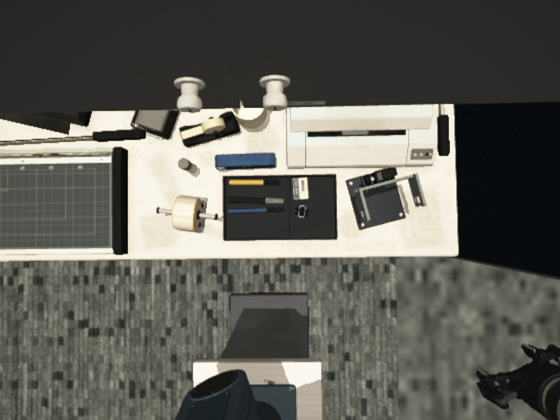

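The side view shows the roll near (242,265) and the stand near (313,165). In the top view the roll is at about (188,213), the stand at (385,198), the glue stick at (188,165) and the stapler at (245,161). Next I'll enlarge the roll and stand.

```bash
python3 - <<'E'
import cv2,numpy as np
t=cv2.imread("pics/top0.png");s=cv2.imread("pics/side0.png")
def crop(im,x,y,w,h):
    return cv2.resize(im[y:y+h,x:x+w],(400,300),interpolation=cv2.INTER_CUBIC)
a=crop(t,148,183,80,60);b=crop(t,340,160,100,75);c=crop(s,210,235,80,60);d=crop(s,275,125,80,60)
cv2.imwrite("pics/c1.png",np.vstack([np.hstack([a,b]),np.hstack([c,d])]))
E
```

```text
(no output)
```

View pics/c1.png

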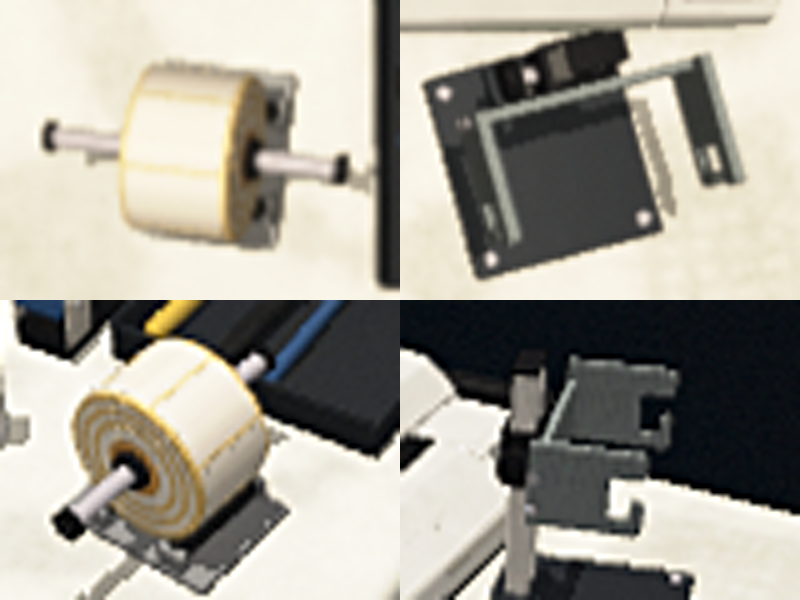

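```bash
cat >h.py <<'E'
from cell import *
import cv2,numpy as np
from scipy.optimize import least_squares
C={n:calibration(n) for n in("side","top")}
def proj(n,P):
    M=np.linalg.inv(C[n]["cam_to_world"]); p=(M[:3,:3]@np.atleast_2d(P).T).T+M[:3,3]
    p=p*[1,-1,-1]; q=(C[n]["intrinsics"]@p.T).T; return q[:,:2]/q[:,2:]
def back(n,u,z):
    T=C[n]["cam_to_world"]; d=np.linalg.inv(C[n]["intrinsics"])@[u[0],u[1],1]; d=T[:3,:3]@(d*[1,-1,-1]); o=T[:3,3]
    return o+d*(z-o[2])/d[2]
def pose(x,y,a,P):
    c,s=np.cos(a),np.sin(a); P=np.atleast_2d(P).astype(float); return P@np.array([[c,-s,0],[s,c,0],[0,0,1]]).T+[x,y,0]
E
python3 - <<'E'
from h import *
# roll
f=lambda v:np.r_[(proj("top",pose(*v,[[0,71,51],[0,-71,51]]))-[[157.6,210.2],[216.4,216.8]]).ravel(),(proj("side",pose(*v,[[0,73,51],[0,-73,51]]))-[[223.6,279.6],[262.4,247.4]]).ravel()]
p0=back("top",(187,213.5),51); r=least_squares(f,[p0[0],p0[1],0]); print("roll",r.x,np.degrees(r.x[2]),r.fun.round(1))
T=[[-40,60,8],[-40,-60,8],[90,60,8]];Tu=[[360,229.5],[405.5,217],[345.5,179.5]]
def g(v):
    h=v[3];N=[[-16,61,h+31.5],[-16,-61,h+31.5]];L=[[-10.75,61,h+9],[-10.75,-61,h+9]]
    return np.r_[(proj("top",pose(*v[:3],T))-Tu).ravel(),(proj("top",pose(*v[:3],N))-[[368.7,220.5],[424.7,205.5]]).ravel(),
     (proj("side",pose(*v[:3],N))-[[324.6,158.4],[331,141.4]]).ravel(),(proj("side",pose(*v[:3],L))-[[322,165.4],[327,149]]).ravel()]
p0=back("top",(380,207),8); r=least_squares(g,[p0[0],p0[1],0,112]); print("stand",r.x,np.degrees(r.x[2]),r.fun.round(1))
print("glue",back("top",(190,172),0),back("top",(187,161),88),"stapler",back("top",(245,163),40), "printer edge",back("top",(385,166),60))
s=sense();R=cv2.Rodrigues(np.zeros(3))[0]
from scipy.spatial.transform import Rotation as Ro
print(Ro.from_quat(s["tool_rot"]).as_matrix().round(3))
E
```

```text
roll [ 5.19139351e+02  1.58665630e+02 -1.23883468e-01] -7.097999841140752 [-0.3  0.2 -0.6  0.1 -0.4  0.2  0.6 -1.8]
stand [ 5.27663651e+02 -3.09425686e+02  2.51031893e-01  1.10899466e+02] 14.383067977160996 [-0.3  0.4  1.3  0.2 -0.  -0.1 -0.3 -0.2 -0.7 -0.2 -0.2  0.3 -0.9  0.4
  0.1 -0.2  0.9 -1.1]
glue [626.01765713 161.69108367   0.        ] [639.9604274  147.79221122  88.        ] stapler [640.32540103  17.91485773  40.        ] printer edge [ 624.33564616 -313.6444079    60.        ]
[[ 0.893  0.449 -0.001]
 [ 0.449 -0.893  0.002]
 [ 0.    -0.002 -1.   ]]
```

Roll at (519,159), yaw -7.1°. Stand at (528,-309), yaw 14.4°, seat height about 111. I'll move above the roll.

Request:
jog_arm(
  motion=[
    [[0,0,0],0.966],
    [[0,0,0],0.966],
    [[0,0,0],0.966],
    [[0,0,0],0.966],
    [[0,0,0],0.966],
    [[0,0,0],0.966],
    [[0,0,0],0.966],
    [[0.3,-0.97,0],0],
    [[0.3,-0.97,0],0],
    [[0.3,-0.97,0],0],
    [[0.3,-0.97,0],0],
    [[0.3,-0.97,0],0],
    [[0.3,-0.97,0],0],
    [[0.3,-0.97,0],0],
    [[0.3,-0.97,0],0],
    [[0.3,-0.97,0],0],
    [[0.3,-0.97,0],0],
    [[0.3,-0.97,0],0],
    [[0.3,-0.97,0],0],
    [[0.3,-0.97,0],0],
  ],
  gripper=1,
)

```text
t: 2.6
eef_pos: [371.6, -167.4, 230.8]
tool_rot: [0.998, -0.062, -0.0, -0.0]
wrist_force: [1.0, 0.2, 0.1]
width: 85.4
grasp_force: 0.0
```

Request:
jog_arm(
  motion=[
    [[0.3,-0.97,0],0],
    [[0.3,-0.97,0],0],
    [[0.3,-0.97,0],0],
    [[0.3,-0.97,0],0],
    [[0.3,-0.97,0],0],
    [[0.3,-0.97,0],0],
    [[0.3,-0.97,0],0],
    [[0.3,-0.97,0],0],
    [[0.3,-0.97,0],0],
    [[0.3,-0.97,0],0],
    [[0.3,-0.97,0],0],
    [[0.3,-0.97,0],0],
    [[0.3,-0.97,0],0],
    [[0.3,-0.97,0],0],
    [[0,0,1],0],
    [[0,0,1],0],
    [[0,0,1],0],
    [[0,0,0],0],
  ],
)

```text
t: 4.85
eef_pos: [504.5, 81.8, 158.5]
tool_rot: [0.999, -0.006, -0.003, -0.034]
wrist_force: [-0.9, 0.1, -0.2]
width: 85.8
grasp_force: 0.0
```

```bash
python3 - <<'E'
from h import *
from scipy.spatial.transform import Rotation as Ro
t=read_camera("top");s=read_camera("side")
q=sense();R=Ro.from_quat(q["tool_rot"]).as_matrix();print(q["t"],q["eef_pos"],R.round(3).tolist(),q["wrist_force"])
d=np.array([519.1,158.7,63])-q["eef_pos"];print("tool delta/25",R.T@d/25)
a=cv2.resize(t[170:260,130:250],(400,300),interpolation=2);b=cv2.resize(s[205:295,185:305],(400,300),interpolation=2)
cv2.imwrite("pics/c2.png",np.hstack([a,b]))
E
```

```text
4.95 [506.3376986   81.63701404 161.44570094] [[1.0, -0.013, 0.001], [-0.013, -0.998, 0.069], [-0.0, -0.069, -0.998]] [ 0.25953402 -0.09675285  0.55055468]
tool delta/25 [ 0.47212837 -2.81092681  4.14062836]
```

View pics/c2.png

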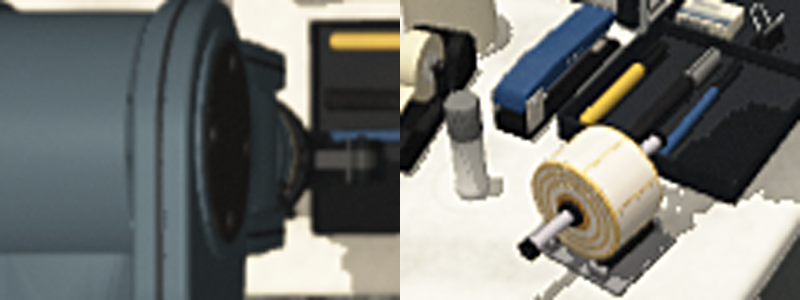

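The side crop shows the roll undisturbed, but the tool stopped short and tilted, possibly at a joint limit. I'll check the joints.

```bash
python3 - <<'E'
from cell import *
q=sense();print(q["qpos"].round(3) if hasattr(q["qpos"],"round") else q["qpos"],q["joint_vel"],q["effort"])
E
```

```text
[-0.014  0.004 -0.086  1.481  0.069  3.141] [-0.00285551 -0.01237817  0.02407309 -0.00118201 -0.00043213  0.0015088 ] [ 2.82626878e-02 -3.14274681e+01  3.12045586e+01  4.21521126e-02
  2.29501664e-01  2.82867848e-05]
```

Joint 6 is at its range end, so I'll use the half-turn-equivalent grasp and turn -180°.

Request:
jog_arm(
  motion=[
    [[0,0,0],-1],
    [[0,0,0],-1],
    [[0,0,0],-1],
    [[0,0,0],-1],
    [[0,0,0],-1],
    [[0,0,0],-1],
  ],
)

```text
t: 5.7
eef_pos: [507.4, 81.4, 163.1]
tool_rot: [0.967, 0.254, 0.011, -0.033]
wrist_force: [-0.3, 1.0, -0.6]
width: 85.8
grasp_force: 0.0
```

```bash
cat >st.py <<'E'
from h import *
from scipy.spatial.transform import Rotation as Ro
import sys
q=sense();R=Ro.from_quat(q["tool_rot"]).as_matrix()
print("t",round(q["t"],2),"pos",np.round(q["eef_pos"],1),"yaw",np.degrees(np.arctan2(R[1,0],R[0,0])).round(2),"z",R[:,2].round(4),"F",np.round(q["wrist_force"],1),"M",np.round(q["wrist_torque"],2),"w",round(q["width"],1),"g",round(q["grasp_force"],1),"j",np.round(q["qpos"],2))
if len(sys.argv)>3: print("shares",(R.T@(np.array(sys.argv[1:4],float)-q["eef_pos"])/25).round(3))
E
python3 st.py 519.1 158.7 155
```

```text
t 5.7 pos [507.4  81.4 163.1] yaw 29.36 z [ 0.0039  0.0686 -0.9976] F [-0.3  1.  -0.6] M [-0.13 -0.01 -0.02] w 85.8 g 0.0 j [-0.01  0.   -0.08  1.48  0.07  2.61]
shares [ 1.911 -2.437  0.536]
```

The tilt (4°, j5=0.07) from that limit stays in the commanded pose. I can undo it with the mirror-image push at the other j6 limit, and there is plenty of time, so I'll turn there.

Request:
jog_arm(
  motion=[
    [[0,0,0],-1],
    [[0,0,0],-1],
    [[0,0,0],-1],
    [[0,0,0],-1],
    [[0,0,0],-1],
    [[0,0,0],-1],
    [[0,0,0],-1],
    [[0,0,0],-1],
    [[0,0,0],-1],
    [[0,0,0],-1],
    [[0,0,0],-1],
    [[0,0,0],-1],
    [[0,0,0],-1],
    [[0,0,0],-1],
    [[0,0,0],-1],
    [[0,0,0],-1],
    [[0,0,0],-1],
    [[0,0,0],-1],
    [[0,0,0],-1],
    [[0,0,0],-1],
  ],
)

```text
t: 8.2
eef_pos: [507.4, 81.5, 163.1]
tool_rot: [0.427, 0.904, 0.032, -0.013]
wrist_force: [-0.4, 0.4, 0.6]
width: 85.6
grasp_force: 0.0
```

```bash
python3 st.py
```

```text
t 8.2 pos [507.4  81.5 163.1] yaw 129.49 z [ 0.004   0.0687 -0.9976] F [-0.4  0.4  0.6] M [-0.06  0.05  0.01] w 85.6 g 0.0 j [-0.01  0.   -0.08  1.48  0.07  0.87]
```

Request:
jog_arm(
  motion=[
    [[0,0,0],-1],
    [[0,0,0],-1],
    [[0,0,0],-1],
    [[0,0,0],-1],
    [[0,0,0],-1],
    [[0,0,0],-1],
    [[0,0,0],-1],
    [[0,0,0],-1],
    [[0,0,0],-1],
    [[0,0,0],-1],
    [[0,0,0],-1],
    [[0,0,0],-1],
    [[0,0,0],-1],
    [[0,0,0],-1],
    [[0,0,0],-1],
    [[0,0,0],-1],
    [[0,0,0],-1],
    [[0,0,0],-1],
    [[0,0,0],-1],
    [[0,0,0],-1],
  ],
)

```text
t: 10.7
eef_pos: [507.4, 81.5, 163.1]
tool_rot: [-0.418, 0.908, 0.03, 0.016]
wrist_force: [0.1, 0.6, -0.5]
width: 85.7
grasp_force: 0.0
```

Request:
jog_arm(
  motion=[
    [[0,0,0],-1],
    [[0,0,0],-1],
    [[0,0,0],-1],
    [[0,0,0],-1],
    [[0,0,0],-1],
    [[0,0,0],-1],
    [[0,0,0],-1],
    [[0,0,0],-1],
    [[0,0,0],-1],
    [[0,0,0],-1],
    [[0,0,0],-1],
    [[0,0,0],-1],
    [[0,0,0],-1],
    [[0,0,0],-1],
    [[0,0,0],-1],
    [[0,0,0],-1],
    [[0,0,0],-1],
    [[0,0,0],-1],
    [[0,0,0],-1],
    [[0,0,0],-1],
  ],
)

```text
t: 13.2
eef_pos: [507.4, 81.5, 163.1]
tool_rot: [0.964, -0.264, -0.007, -0.034]
wrist_force: [-0.1, 0.0, -0.0]
width: 85.3
grasp_force: 0.0
```

Request:
jog_arm(
  motion=[
    [[0,0,0],-1],
    [[0,0,0],-1],
    [[0,0,0],-1],
    [[0,0,0],-1],
    [[0,0,0],-1],
    [[0,0,0],-1],
    [[0,0,0],-1],
  ],
)

```text
t: 14.08
eef_pos: [506.8, 103.2, 163.0]
tool_rot: [0.999, 0.02, 0.004, -0.024]
wrist_force: [-0.4, 0.7, -0.1]
width: 85.7
grasp_force: 0.0
```

```bash
python3 st.py 507 31 163
```

```text
t 14.07 pos [506.8 103.2 163. ] yaw 2.29 z [ 0.0071  0.0491 -0.9988] F [-0.4  0.7 -0.1] M [-0.02  0.01 -0.01] w 85.7 g 0.0 j [ 0.04  0.01 -0.08  1.48  0.05 -3.14]
shares [-0.108  2.883 -0.14 ]
```

The tilt is shrinking as predicted, so I'll push on toward -y.

Request:
jog_arm(
  motion=[
    [[0,1,0],-0.5],
    [[0,1,0],-0.5],
  ],
)

```text
t: 14.32
eef_pos: [505.5, 101.1, 159.9]
tool_rot: [1.0, 0.031, 0.005, -0.004]
wrist_force: [-0.9, -0.1, 0.0]
width: 85.5
grasp_force: 0.0
```

```bash
python3 st.py
```

```text
t 14.32 pos [505.5 101.1 159.9] yaw 3.51 z [ 0.0093  0.0089 -0.9999] F [-0.9 -0.1  0. ] M [ 0.   -0.01 -0.02] w 85.5 g 0.0 j [ 0.06  0.01 -0.08  1.47  0.01 -3.14]
```

Request:
jog_arm(
  motion=[
    [[0,0.3,0],-0.15],
    [[0,0,0],0],
  ],
)

```text
t: 14.58
eef_pos: [504.9, 100.8, 158.8]
tool_rot: [0.999, 0.032, 0.004, -0.002]
wrist_force: [0.7, 0.5, 0.2]
width: 85.5
grasp_force: 0.0
```

```bash
python3 st.py
```

```text
t 14.57 pos [504.9 100.8 158.8] yaw 3.63 z [ 0.0079  0.0043 -1.    ] F [0.7 0.5 0.2] M [-0.    0.03 -0.02] w 85.5 g 0.0 j [ 0.06  0.01 -0.09  1.47  0.   -3.14]
```

Tilt is down to 0.004. I'll turn to the roll's yaw and move over it.

Request:
jog_arm(
  motion=[
    [[0,0,0],0.72],
    [[0,0,0],0.72],
    [[0,0,0],0.71],
    [[0,0,0],0],
  ],
)

```text
t: 15.08
eef_pos: [504.9, 100.7, 158.7]
tool_rot: [0.998, -0.062, 0.004, -0.002]
wrist_force: [0.5, 0.0, -0.3]
width: 85.4
grasp_force: 0.0
```

```bash
python3 st.py 519.1 158.7 63
```

```text
t 15.07 pos [504.9 100.7 158.7] yaw -7.09 z [ 0.0077  0.0044 -1.    ] F [ 0.5  0.  -0.3] M [-0.02  0.02  0.02] w 85.4 g 0.0 j [ 0.06  0.01 -0.09  1.47  0.   -2.95]
shares [ 0.251 -2.353  3.844]
```

Request:
jog_arm(
  motion=[
    [[0.08,-0.784,0],0],
    [[0.08,-0.784,0],0],
    [[0.09,-0.785,0],0],
    [[0,0,0],0],
    [[0,0,0.77],0],
    [[0,0,0.77],0],
    [[0,0,0.77],0],
    [[0,0,0.77],0],
    [[0,0,0.76],0],
    [[0,0,0],0],
  ],
)

```text
t: 16.32
eef_pos: [517.2, 158.7, 61.1]
tool_rot: [0.998, -0.062, 0.002, -0.002]
wrist_force: [-0.3, -0.2, 0.0]
width: 85.2
grasp_force: 0.0
```

```bash
python3 - <<'E'
from h import *
import runpy,sys
s=read_camera("side")
cv2.imwrite("pics/c3.png",cv2.resize(s[205:295,185:305],(560,420),interpolation=2))
E
python3 st.py 519.1 158.7 63
```

```text
t 16.38 pos [518.3 158.9  62.5] yaw -7.09 z [ 0.0058  0.0038 -1.    ] F [-0.5 -0.1  0.2] M [ 0.01  0.01 -0.01] w 85.9 g 0.0 j [ 0.17  0.12 -0.17  1.28  0.   -2.85]
shares [ 0.034  0.003 -0.02 ]
```

View pics/c3.png

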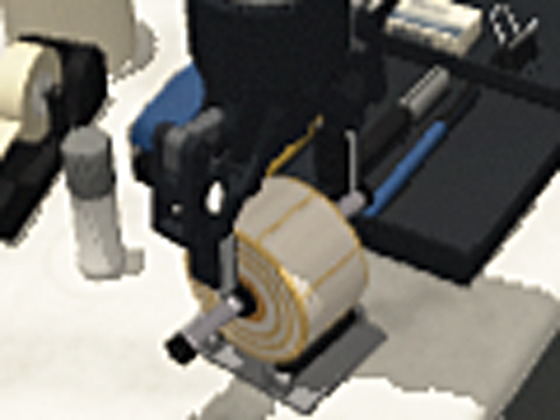

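The near finger stands above the collar at crop (243,303), clear of the glue stick at (90,200). I'll close the gripper.

Request:
jog_arm(
  motion=[
    [[0,0,0],0],
    [[0,0,0],0],
    [[0,0,0],0],
    [[0,0,0],0],
    [[0,0,0],0],
    [[0,0,0],0],
  ],
  gripper=-1,
  force=60,
)

```text
t: 17.12
eef_pos: [520.0, 159.4, 64.7]
tool_rot: [0.998, -0.062, 0.005, -0.003]
wrist_force: [-1.1, -0.2, 6.0]
width: 49.1
grasp_force: 63.3
```

```bash
python3 st.py
```

```text
t 17.12 pos [520.  159.4  64.7] yaw -7.08 z [ 0.0104  0.0051 -0.9999] F [-1.1 -0.2  6. ] M [ 0.05  0.2  -0.  ] w 49.1 g 63.3 j [ 0.17  0.11 -0.16  1.28  0.   -2.85]
```

Gripped at 49 mm wide. I'll lift and turn to the stand yaw.

Request:
jog_arm(
  motion=[
    [[0,0,-0.2],0],
    [[0,0,-0.4],0],
    [[0,0,-0.8],0],
    [[0,0,-0.8],0],
    [[0,0,-0.8],0],
    [[0,0,-0.8],0],
    [[0,0,-0.8],0],
    [[0,0,-0.8],0],
    [[0,0,0],0.5],
    [[0,0,0],1],
    [[0,0,0],1],
    [[0,0,0],1],
    [[0,0,0],1],
    [[0,0,0],1],
    [[0,0,0],1],
    [[0,0,0],1],
    [[0,0,0],1],
    [[0,0,0],1],
    [[0,0,0],1],
    [[0,0,0],1],
  ],
)

```text
t: 19.62
eef_pos: [517.6, 158.3, 197.8]
tool_rot: [0.844, -0.536, 0.002, -0.003]
wrist_force: [-0.7, -0.2, -2.5]
width: 48.8
grasp_force: 62.4
```

Request:
jog_arm(
  motion=[
    [[0,0,0],1],
    [[0,0,0],1],
    [[0,0,0],1],
    [[0,0,0],1],
    [[0,0,0],1],
    [[0,0,0],1],
    [[0,0,0],1],
    [[0,0,0],1],
    [[0,0,0],1],
    [[0,0,0],1],
    [[0,0,0],1],
    [[0,0,0],1],
    [[0,0,0],1],
    [[0,0,0],1],
    [[0,0,0],1],
    [[0,0,0],1],
    [[0,0,0],1],
    [[0,0,0],1],
    [[0,0,0],1],
    [[0,0,0],1],
  ],
)

```text
t: 22.12
eef_pos: [517.6, 158.3, 197.7]
tool_rot: [-0.133, 0.991, 0.002, 0.003]
wrist_force: [0.2, -0.7, -2.0]
width: 48.5
grasp_force: 62.4
```

```bash
python3 st.py 440.5 -331.8 200
```

```text
t 22.12 pos [517.6 158.3 197.7] yaw -164.76 z [ 0.0065  0.004  -1.    ] F [ 0.2 -0.7 -2. ] M [ 0.02  0.08 -0.07] w 48.5 g 62.4 j [ 0.17  0.08  0.06  1.55  0.   -0.09]
shares [  8.126 -18.105  -0.19 ]
```

Request:
jog_arm(
  motion=[
    [[0,-0.5,0],0.17],
    [[0.7,-1,0],0],
    [[0.7,-1,0],0],
    [[0.7,-1,0],0],
    [[0.7,-1,0],0],
    [[0.7,-1,0],0],
    [[0.7,-1,0],0],
    [[0.7,-1,0],0],
    [[0.7,-1,0],0],
    [[0.7,-1,0],0],
    [[0.7,-1,0],0],
    [[0.7,-1,0],0],
    [[0.16,-1,0],0],
    [[0,-1,0],0],
    [[0,-1,0],0],
    [[0,-1,0],0],
    [[0,-1,0],0],
    [[0,-1,0],0],
    [[0,-0.7,0],0],
    [[0,0,0],0],
  ],
)

```text
t: 24.62
eef_pos: [441.7, -332.7, 194.8]
tool_rot: [-0.126, 0.992, 0.002, 0.004]
wrist_force: [-0.0, 0.2, -2.8]
width: 48.7
grasp_force: 63.0
```

```bash
python3 - <<'E'
from h import *
s=read_camera("side");t=read_camera("top")
cv2.imwrite("pics/s4.png",s);cv2.imwrite("pics/t4.png",t)
cv2.imwrite("pics/c4.png",np.hstack([cv2.resize(s[110:215,260:400],(400,300),interpolation=2),cv2.resize(t[150:255,320:460],(400,300),interpolation=2)]))
E
python3 st.py 440.5 -331.8 200
```

```text
t 24.73 pos [ 441.7 -331.1  195.1] yaw -165.45 z [ 0.007   0.0055 -1.    ] F [ 0.3  0.5 -3.4] M [0.01 0.02 0.01] w 49.0 g 63.0 j [-0.77  0.11  0.09  1.55  0.01 -1.02]
shares [ 0.052 -0.013 -0.196]
```

View pics/c4.png

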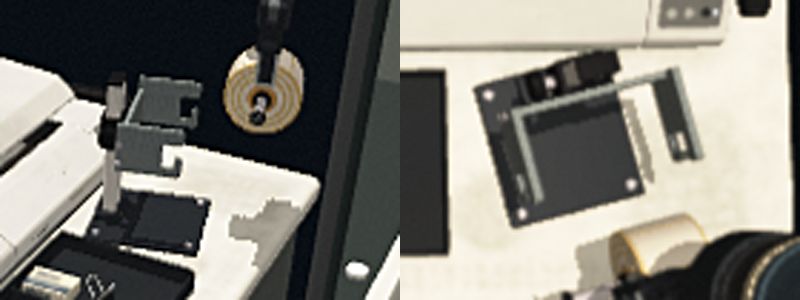

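Roll held in front of the stand and level: near disc at side crop (258,118), left disc at top crop (545,297). I'll compare these with prediction.

```bash
python3 - <<'E'
from h import *
a=np.radians(14.4)
for dz in(180,183,186):
  P=pose(441.7,-331.3,a,[[0,73,dz],[0,-73,dz]]); print(proj("side",P).round(1).tolist(),proj("top",P).round(1).tolist())
P=pose(441.7,-331.3,a,[[0,25,222],[0,-25,222]]);print(proj("top",P).round(1).tolist())
E
```

```text
[[350.0, 152.1], [354.5, 132.0]] [[376.4, 256.3], [446.3, 237.6]]
[[350.1, 151.1], [354.6, 131.1]] [[376.7, 256.5], [446.9, 237.6]]
[[350.2, 150.2], [354.7, 130.2]] [[377.1, 256.6], [447.5, 237.7]]
[[405.8, 251.7], [431.0, 244.9]]
```

Request:
jog_arm(
  motion=[
    [[-0.87,0,0],0],
    [[-0.87,0,0],0],
    [[-0.87,0,0],0],
    [[-0.87,0,0],0],
    [[0,0,0],0],
    [[0,0,0.3],0],
    [[0,0,0.3],0],
    [[0,0,0],0],
    [[0,0,0],0],
  ],
)

```text
t: 25.85
eef_pos: [526.2, -309.4, 181.0]
tool_rot: [-0.126, 0.992, 0.002, 0.004]
wrist_force: [-0.9, 0.2, -3.0]
width: 49.0
grasp_force: 62.9
```

```bash
python3 st.py 525.8 -309.9 168.5
```

```text
t 25.85 pos [ 526.2 -309.4  181. ] yaw -165.47 z [ 0.0075  0.0047 -1.    ] F [-0.9  0.2 -3. ] M [-0.02 -0.    0.  ] w 49.0 g 62.9 j [-0.65  0.26  0.24  1.54  0.01 -0.9 ]
shares [ 0.026 -0.016  0.499]
```

Request:
jog_arm(
  motion=[
    [[0,0,0.06],0],
    [[0,0,0.06],0],
    [[0,0,0.06],0],
    [[0,0,0.06],0],
    [[0,0,0],0],
  ],
)

```text
t: 26.48
eef_pos: [526.6, -309.2, 174.8]
tool_rot: [-0.127, 0.992, 0.002, 0.004]
wrist_force: [0.6, -0.4, -3.2]
width: 49.0
grasp_force: 62.9
```

Request:
jog_arm(
  motion=[
    [[0,0,0.04],0],
    [[0,0,0.04],0],
    [[0,0,0],0],
  ],
)

```text
t: 26.85
eef_pos: [526.7, -309.2, 173.0]
tool_rot: [-0.127, 0.992, 0.002, 0.004]
wrist_force: [0.1, 0.7, -3.5]
width: 49.2
grasp_force: 62.9
```

Request:
jog_arm(
  motion=[
    [[0,0,0.04],0],
    [[0,0,0.04],0],
    [[0,0,0],0],
  ],
)

```text
t: 27.22
eef_pos: [526.9, -309.4, 171.9]
tool_rot: [-0.127, 0.992, 0.001, 0.004]
wrist_force: [-0.7, 1.2, 1.0]
width: 49.2
grasp_force: 63.3
```

Contact on the guards at TCP z of about 172.3. Entry height is therefore about 143.3. I'll lift, back out and descend in front of the mouths.

Request:
jog_arm(
  motion=[
    [[0,0,-0.12],0],
    [[0,0,-0.08],0],
    [[0.6,0,0],0],
    [[0.6,0,0],0],
    [[0.6,0,0],0],
    [[0,0,0],0],
    [[0,0,0.4],0],
    [[0,0,0.4],0],
    [[0,0,0.4],0],
    [[0,0,0.08],0],
    [[0,0,0],0],
    [[0,0,0],0],
  ],
)

```text
t: 28.72
eef_pos: [483.8, -320.7, 144.2]
tool_rot: [-0.127, 0.992, 0.001, 0.005]
wrist_force: [0.9, -0.2, -3.2]
width: 48.7
grasp_force: 62.8
```

```bash
python3 - <<'E'
from h import *
s=read_camera("side");t=read_camera("top")
cv2.imwrite("pics/c5.png",np.hstack([cv2.resize(s[120:180,290:370],(400,300),interpolation=2),cv2.resize(t[165:255,340:460],(400,300),interpolation=2)]))
E
python3 st.py 526 -309.8 143.3
```

```text
t 28.82 pos [ 483.7 -320.7  144.3] yaw -165.44 z [ 0.0087  0.0037 -1.    ] F [ 0.3  0.5 -2.9] M [ 0.06  0.07 -0.02] w 48.9 g 62.8 j [-0.71  0.18  0.07  1.46  0.01 -0.96]
shares [-1.746 -0.002  0.057]
```

View pics/c5.png

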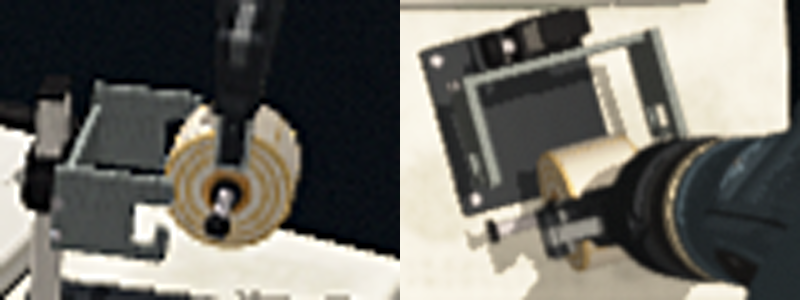

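The left disc lies outside the left hook plate line, and the spindle is level with the mouth in the side view. Moving in gently.

Request:
jog_arm(
  motion=[
    [[-0.3,0,0.05],0],
    [[-0.3,0,0],0],
    [[-0.2,0,0],0],
    [[-0.1,0,0],0],
    [[0,0,0],0],
  ],
)

```text
t: 29.45
eef_pos: [505.4, -314.7, 142.6]
tool_rot: [-0.127, 0.992, 0.002, 0.004]
wrist_force: [0.0, 0.1, -3.4]
width: 49.0
grasp_force: 62.8
```

Request:
jog_arm(
  motion=[
    [[-0.1,0,0],0],
    [[-0.1,0,0],0],
    [[-0.1,0,0],0],
    [[0,0,0],0],
  ],
)

```text
t: 29.95
eef_pos: [512.6, -312.9, 142.7]
tool_rot: [-0.127, 0.992, 0.002, 0.004]
wrist_force: [0.3, -0.2, -4.0]
width: 49.3
grasp_force: 62.8
```

Request:
jog_arm(
  motion=[
    [[-0.1,0,0],0],
    [[-0.1,0,0],0],
    [[-0.1,0,0],0],
    [[0,0,0],0],
  ],
)

```text
t: 30.45
eef_pos: [519.9, -310.9, 142.8]
tool_rot: [-0.127, 0.992, 0.002, 0.004]
wrist_force: [-0.2, 0.2, -2.5]
width: 49.0
grasp_force: 62.8
```

```bash
python3 st.py 526 -309.8 143.3
```

```text
t 30.45 pos [ 519.9 -310.9  142.8] yaw -165.43 z [ 0.0078  0.0045 -1.    ] F [-0.2  0.2 -2.5] M [-0.01  0.   -0.05] w 49.0 g 62.8 j [-0.65  0.25  0.15  1.47  0.01 -0.91]
shares [-0.247 -0.017 -0.019]
```

Inside the mouth without contact. I'll creep on until the back wall is felt.

Request:
jog_arm(
  motion=[
    [[-0.08,0,0],0],
    [[-0.08,0,0],0],
    [[-0.08,0,0],0],
    [[0,0,0],0],
  ],
)

```text
t: 30.95
eef_pos: [525.7, -309.5, 142.8]
tool_rot: [-0.127, 0.992, 0.002, 0.004]
wrist_force: [0.1, 0.3, -2.8]
width: 48.9
grasp_force: 62.8
```

Request:
jog_arm(
  motion=[
    [[-0.04,0,0],0],
    [[-0.04,0,0],0],
    [[0,0,0],0],
  ],
)

```text
t: 31.32
eef_pos: [527.2, -309.1, 142.9]
tool_rot: [-0.127, 0.992, 0.002, 0.004]
wrist_force: [-0.9, -0.5, -2.0]
width: 48.7
grasp_force: 62.8
```

Request:
jog_arm(
  motion=[
    [[-0.04,0,0],0],
    [[-0.04,0,0],0],
    [[0,0,0],0],
  ],
)

```text
t: 31.7
eef_pos: [527.6, -309.0, 142.8]
tool_rot: [-0.126, 0.992, 0.002, 0.002]
wrist_force: [-6.1, -0.1, -1.0]
width: 49.1
grasp_force: 63.1
```

Back wall felt at TCP x of about 527.5. I'll back off to the throat centre and lower.

Request:
jog_arm(
  motion=[
    [[0.06,0,0],0],
    [[0.06,0,0],0],
    [[0,0,0],0],
    [[0,0,0.06],0],
    [[0,0,0.06],0],
    [[0,0,0],0],
  ],
)

```text
t: 32.45
eef_pos: [526.8, -309.0, 139.6]
tool_rot: [-0.127, 0.992, 0.002, 0.004]
wrist_force: [-0.1, -0.1, -2.2]
width: 49.2
grasp_force: 62.8
```

Request:
jog_arm(
  motion=[
    [[0,0,0.06],0],
    [[0,0,0.06],0],
    [[0,0,0],0],
  ],
)

```text
t: 32.83
eef_pos: [526.5, -309.2, 136.6]
tool_rot: [-0.127, 0.992, 0.002, 0.004]
wrist_force: [-0.3, 0.2, -3.1]
width: 48.9
grasp_force: 62.8
```

Request:
jog_arm(
  motion=[
    [[0,0,0.06],0],
    [[0,0,0.06],0],
    [[0,0,0.06],0],
    [[0,0,0],0],
  ],
)

```text
t: 33.33
eef_pos: [526.4, -309.1, 132.1]
tool_rot: [-0.127, 0.992, 0.002, 0.004]
wrist_force: [0.6, -0.0, -2.5]
width: 48.8
grasp_force: 62.8
```

Request:
jog_arm(
  motion=[
    [[0,0,0.06],0],
    [[0,0,0.04],0],
    [[0,0,0],0],
  ],
)

```text
t: 33.7
eef_pos: [526.5, -309.2, 129.7]
tool_rot: [-0.127, 0.992, 0.002, 0.004]
wrist_force: [0.0, -0.1, -2.7]
width: 49.1
grasp_force: 62.8
```

Request:
jog_arm(
  motion=[
    [[0,0,0.04],0],
    [[0,0,0.03],0],
    [[0,0,0],0],
  ],
)

```text
t: 34.08
eef_pos: [526.5, -309.2, 128.0]
tool_rot: [-0.127, 0.992, 0.002, 0.004]
wrist_force: [0.2, 0.2, -3.3]
width: 49.2
grasp_force: 62.8
```

Request:
jog_arm(
  motion=[
    [[0,0,0.04],0],
    [[0,0,0],0],
  ],
)

```text
t: 34.33
eef_pos: [526.7, -309.2, 127.1]
tool_rot: [-0.127, 0.992, 0.002, 0.004]
wrist_force: [0.2, -0.4, -3.1]
width: 49.1
grasp_force: 62.9
```

Request:
jog_arm(
  motion=[
    [[0,0,0.02],0],
    [[0,0,0],0],
  ],
)

```text
t: 34.58
eef_pos: [526.7, -309.3, 127.0]
tool_rot: [-0.127, 0.992, 0.002, 0.004]
wrist_force: [-1.0, 1.5, -1.7]
width: 49.2
grasp_force: 63.1
```

Request:
jog_arm(
  motion=[
    [[0,0,0.03],0],
    [[0,0,0],0],
  ],
)

```text
t: 34.83
eef_pos: [526.7, -309.3, 126.8]
tool_rot: [-0.127, 0.992, 0.001, 0.004]
wrist_force: [-1.5, 1.7, 2.1]
width: 49.1
grasp_force: 63.5
```

```bash
python3 st.py 526.5 -309.3 127
```

```text
t 34.83 pos [ 526.7 -309.3  126.8] yaw -165.44 z [ 0.0085  0.0038 -1.    ] F [-1.5  1.7  2.1] M [ 0.2   0.38 -0.01] w 49.1 g 63.5 j [-0.64  0.27  0.14  1.44  0.01 -0.9 ]
shares [ 0.01   0.001 -0.008]
```

Seated with about 5 N. I'll release, opening only part way (about 64 mm) to stay clear of the plates.

Request:
jog_arm(
  motion=[
    [[0,0,0],0],
    [[0,0,0],0],
  ],
  gripper=-1,
  force=20,
)

```text
t: 35.08
eef_pos: [526.8, -309.3, 126.8]
tool_rot: [-0.127, 0.992, 0.001, 0.004]
wrist_force: [-3.3, 2.5, 4.5]
width: 49.0
grasp_force: 63.7
```

Request:
jog_arm(
  motion=[
    [[0,0,0],0],
    [[0,0,0],0],
    [[0,0,0],0],
    [[0,0,0],0],
  ],
  gripper=0.5,
)

```text
t: 35.58
eef_pos: [526.6, -309.2, 125.5]
tool_rot: [-0.127, 0.992, 0.002, 0.004]
wrist_force: [0.1, 0.2, -0.4]
width: 63.9
grasp_force: 0.0
```

```bash
python3 - <<'E'
from h import *
s=read_camera("side")
cv2.imwrite("pics/c6.png",cv2.resize(s[115:190,270:370],(600,450),interpolation=2))
E
python3 st.py
```

```text
t 35.62 pos [ 526.6 -309.2  125.6] yaw -165.45 z [ 0.0077  0.0046 -1.    ] F [-0.6 -0.2  0.1] M [ 0.04 -0.03  0.01] w 64.0 g 0.0 j [-0.64  0.27  0.14  1.44  0.01 -0.9 ]
```

View pics/c6.png

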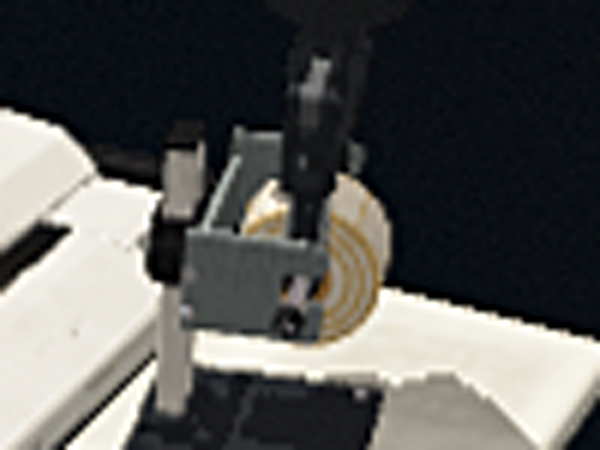

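The roll's near disc is at crop (290,318), outside the left hook and down in the throat, and the fingers are free of it. I'll rise clear, then look once more.

Request:
jog_arm(
  motion=[
    [[0,0,-0.1],0],
    [[0,0,-0.2],0],
    [[0,0,-0.4],0],
    [[0,0,-0.8],0],
    [[0,0,-0.8],0],
    [[0,0,-0.8],0],
    [[0,0,-0.8],0],
    [[1,0,0],0],
    [[1,0,0],0],
    [[1,0,0],0],
    [[1,0,0],0],
    [[1,0,0],0],
    [[1,0,0],0],
    [[0,0,0],0],
    [[0,0,0],0],
  ],
)

```text
t: 37.5
eef_pos: [381.3, -347.4, 222.7]
tool_rot: [-0.127, 0.992, 0.001, 0.005]
wrist_force: [0.5, -0.5, 0.0]
width: 64.2
grasp_force: 0.0
```

```bash
python3 - <<'E'
from h import *
s=read_camera("side");t=read_camera("top")
cv2.imwrite("pics/c7.png",np.hstack([cv2.resize(s[115:175,270:350],(400,300),interpolation=2),cv2.resize(t[150:240,330:450],(400,300),interpolation=2)]))
E
python3 st.py
```

```text
t 37.6 pos [ 381.5 -347.2  222.3] yaw -165.39 z [ 0.0085  0.0042 -1.    ] F [-0.6 -0.7  0.2] M [ 0.03  0.04 -0.01] w 64.2 g 0.0 j [-0.87  0.02  0.05  1.6   0.01 -1.13]
```

View pics/c7.png

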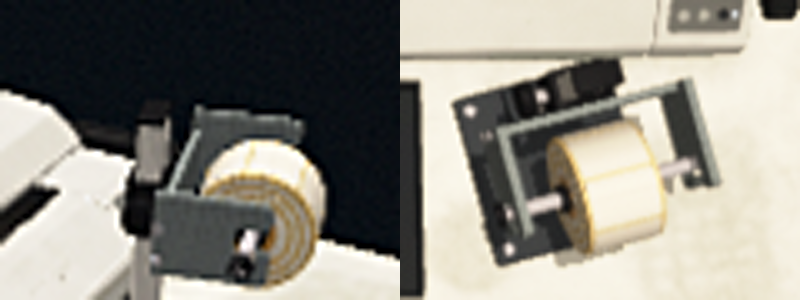

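The roll hangs centred and level between both hooks: left disc at side crop (240,268), and in the top crop the spindle runs (510,212) to (690,165). The arm is clear, so I'm handing in.

```bash
python3 -c "
from cell import *
print(close_job())"
```

```text
the job is handed in; nothing more can be done
None
```

The label roll hangs in the stand with both ends down in the hook throats, released, and the arm is clear. I handed the job in at about 38 s; no verdict came back.

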